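Load the weighing hood, shut its flap and clamp it

TASK

Pull the weighing hood's clear front flap all the way down, then, keeping it upright, take the red sample tin over and stand it gently in the middle of the round balance pan and let go of it. Swing the flap back up until it is fully shut, and only then swing the red-handled hold-down clamp fully down. Leave the other things on the bench standing where they are.

Things in the scene. Friction and masses are not known exactly. Their poses are not given: they have to be found in the camera images.
- hood: White weighing hood on a grey balance base, fixed, 235 x 200 mm. Origin: on the bench under the pan's centre. Its front (flap) faces its -x; y sideways, z up. Base top at z 40, x -120 to 115. Walls 6 mm thick at y +-101: full height behind x -10, in front of that sloping down at 45 degrees to the flap hinge. A black display unit (130 x 75 x 36 mm) stands beside it at x -30, y -143
- roof_edge (a point): Middle of the front edge of the hood's roof, on its top face: hood x 20, y 0, z 159 mm. The roof, 6 mm thick, covers the hood from here back to x 115. With the flap down, the hood is open in front of and above everything nearer the front than this edge; the pan's centre lies 20 mm in front of it
- pan (a point): Centre of the top face of the round steel balance pan (diameter 110 mm), 6 mm thick, 52 mm above the bench when empty; axes as the hood's. The pan is sprung like any balance's: it sinks about 1 mm per 4 N, 6 mm at most, so lower the tin slowly and do not bear down on it
- flap (a joint): Flap angle, rad: 0 = shut (leaning back 45 degrees from upright against the slope), 2.3 = fully down on its stop (about level, pointing out to the hood's -x). Stiff hinge: stays where it is left; about 2 to 4 N at the bar
- flap_hinge (a point): Mid-point of the flap's bottom hinge: hood x -120, y 0, z 45 mm. Hinge axis along the hood's y. The clear panel is 190 mm wide and reaches 150 mm from the hinge, 8 mm thick
- flap_bar (a point): Middle of the flap's aluminium handle bar, 13 mm diameter, along the hood's y, 226 mm long, 195 mm from the hinge in the plane of the flap. Two blue arms at y +-75 carry it; between them a free gap of 38 mm to the panel's edge. Seen from the hinge it is at hood (x, z) = 195 mm x (sin(0.785 - flap), cos(0.785 - flap))
- clamp (a joint): Angle of the hold-down clamp, rad: 0 = fully down (level, arm lying over the end of the shut flap's bar, pointing to the hood's -x), 1.5 = nearly upright. Stiff hinge: stays where it is left
- clamp_hinge (a point): Clamp pivot: hood x 80, y 125, z 196 mm; axis along the hood's y
- clamp_grip (a point): Middle of the clamp's free red crossbar handle: round, 16 mm diameter, along the hood's y, 110 mm from the pivot, free from hood y 117 to 169 mm (this point: y 143). Seen from the pivot it is at hood (x, z) = 110 mm x (-cos(clamp), sin(clamp))
- tin: The red sample tin with a steel band, a closed cylinder 64 mm in diameter, 60 mm high, about 0.3 kg, upright. Origin: centre of its underside, z up
- bottle: Bystander: white bottle, diameter 68 mm, 190 mm high with its blue cap. Origin: centre of its underside
- jar: Bystander: amber jar with black cap, diameter 74 mm, 110 mm high. Origin: centre of its underside
- can: Bystander: plain aluminium can, diameter 72 mm, 150 mm high. Origin: centre of its underside
- roll: Bystander: brown tape roll lying flat, diameter 90 mm (hole 68 mm), 48 mm high. Origin: centre of its underside

How it is judged (in metres and radians):
On the way, in this order (a step that is already met when the one before it is completed fails the run):
1. the flap is pulled fully down (flap above 2.1 rad), tin not yet on the pan (value of joint flap above 2.1 rad and horizontal distance between tin and pan above 0.08 m), for 0.2 s.
2. with the flap down, the tin stands upright on the pan within 22 mm of its middle, let go (horizontal distance between tin and pan below 0.022 m and z of tin in the frame of pan between -0.008 and 0.006 m and angle between tin's own z axis and vertical below 0.1 rad and value of joint flap above 1.8 rad and contact force between tin and the fingers below 0.1 N), for 0.3 s.
3. the flap is fully shut (below 0.05 rad) while the clamp is still up (above 0.4 rad) (value of joint flap below 0.05 rad and value of joint clamp above 0.4 rad), for 0.2 s.
At the end, for the whole second after the job is handed in: The tin stands at rest, upright (within 0.1 rad) on the pan, within 22 mm of the pan's middle; the flap is shut to within 0.05 rad; the clamp is down to within 0.08 rad; the bottle, jar, can and roll stand upright within 30 mm of where they were (horizontal distance between tin and pan below 0.022 m and z of tin in the frame of pan between -0.008 and 0.006 m and angle between tin's own z axis and vertical below 0.1 rad and value of joint flap below 0.05 rad and value of joint clamp below 0.08 rad and linear speed of tin below 0.02 m/s and angle between each of bottle, jar, can, roll's own z axis and vertical below 0.2 rad and distance of each of bottle, jar, can, roll from where it was at the start of the episode below 0.03 m); the robot touches nothing.
It fails at once if a bystander (bottle, jar, can or roll) is pushed more than 30 mm or tipped (distance of any of bottle, jar, can, roll from where it was at the start of the episode above 0.03 m or angle between any of bottle, jar, can, roll's own z axis and vertical above 0.35 rad).
It fails at once if the tin is not kept upright (tipped more than 0.8 rad) (angle between tin's own z axis and vertical above 0.8 rad).
It fails at once if the tin is dropped onto the pan (faster than 0.45 m/s within 12 mm above it) (horizontal distance between tin and pan below 0.06 m and z of tin in the frame of pan below 0.012 m and linear speed of tin above 0.45 m/s).
It fails at once if the tin is forced hard against the hood or its pan (more than 60 N) (contact force between tin and hood above 60 N).
It also fails if it takes over 72 s, if anything falls off the work surface, if the arm or the gripper's body presses on something with over 40 N, if the wrist force passes 120 N, or if a joint passes its speed limit or range.

ROBOT

A 6-joint arm with a two-finger parallel gripper is mounted at the origin on the work surface. World frame = base frame: x ahead of the robot, y to its left, z up, the work surface at z = 0. Lengths are in mm, angles in rad, forces in N, time in s.
With the tool pointing down it reaches from about 350 to 875 mm from the base axis. Payload 4.2 kg.
Tool frame: the origin (TCP) lies at the very end of the fingers, on their centre line; the grasp point (between the pads) lies 19 mm behind it; z points along the fingers, y is the line along which they close (so a half turn about z gives the same grasp; the last joint's range is limited). The gripper opens to 85 mm and grips with 20 to 120 N. Pads are 22 mm wide; open, the fingers measure 114 mm over their backs; the gripper's body (76 mm by 85 mm) begins 54 mm behind the grasp point. The pads swing forward as they close: fully open they stand 13 mm farther back than shut.
Start: joints at [1.588, 0.385, 0.008, 0, -1.194, -0.259], TCP at [149.625, 606.804, 231.312] pointing down, gripper open.
Joint ranges: [-3.14, 3.14], [-1.21, 2.06], [-1.07, 1.41], [-3.16, 2.05], [-2.99, -0.16], [-3.1, 3.1]. Speed limits (rad/s): [2.79, 2.79, 3.14, 3.14, 3.14, 3.14].

INTERFACE

Orientations are given as a unit quaternion [x, y, z, w].
In Python, from bench import read_state, get_image, get_calibration, job_done gives the robot as it stands.
- The arm moves only by the shell command python3 -m creep 'ROWS'. ROWS is a JSON object of lists of equal length, an entry for each row: "translation": the shift along the world's x, y, z in cm, a list of three; "delta_rot": the turn, a rotation vector about the world's x, y, z in degrees, a list of three; "hand": the finger opening in cm, from 0 to 8.54. A call has 1 to 8 rows; each row is the pose to reach, as a shift and turn from the pose commanded when the call began; what a row does not reach only later rows make up. A row lasts 1/8 s, in which the tool goes at most 62.5 mm and 10.7 degrees, less where a joint would pass 70% of its speed; a pose out of reach is approached as far as the arm can. A call with a gripper value outside its range is refused whole. The fingers move at their own pace and stop on an object; the grip force is fixed at half the most. Time passes only in rows, so rows that repeat a pose let the fingers close. It gives the time, the measured TCP pose, the force, the opening and the grip force at its end, in the units of the state.
- read_state(): the state, without advancing time (a new reading comes with each control period).
- get_image(name): name is "side" or "top"; returns (picture, depth): 400x640x3 uint8, red, green, blue; 400x640 float32, mm along the optical axis (not along the pixel's ray), 0 where there is no reading.
- get_calibration(name): a dict with "intrinsics" (3x3 intrinsics, pixels), "dist" ([k1, k2, p1, p2, k3] as OpenCV has them; the pictures are not rectified), "xyz" and "attitude" of the camera in the world. Camera axes: x right, y down, z forward; pixel columns grow to the right and rows downward; lengths in mm; the calibration is good to about 2 mm. A picture is of the moment at which its call begins. get_calibration takes no time and is no camera call.
- job_done(): hands the job in; it is judged then, once.
The state is a dict: "clock": time; "joints": joint angles; "joint_vel": joint speeds; "joint_efforts": joint torques, N m; "position": TCP position; "ee_rot": TCP orientation; "contact_force": force on the tool from outside, world axes, zero at the start; "wrist_torque": the same for the moment, N m; "gripper_width": finger opening in mm; "grasp_force": force on a finger pad.
Only numpy, scipy, OpenCV 4.12 (cv2) and the standard library are available. Lean on these libraries where they do the work, as an engineer would, in place of code of your own. Each camera call takes 0.05 s, during which the arm holds its last target. There are 200 camera calls.

## Working session

There is one attempt and no reset: what is moved stays moved. The work goes in short steps, Python scripts to look and compute and a shell command to move; the robot and the scene stay as the last step left them, time stands still between calls to the robot, and variables do not carry over. Pictures are saved under pics/ and viewed, at most 10 in all, crops included, and the job is handed in when it is done.

```bash
ls; mkdir -p pics; cat > h.py <<'E'
import numpy as np,cv2
from scipy.spatial.transform import Rotation as R
from bench import *
def snap(n,f):
    im,d=get_image(n); cv2.imwrite(f'pics/{f}.png',im[:,:,::-1]); np.save(f'pics/{f}.npy',d); return im,d
def cal(n):
    c=get_calibration(n); a=np.array(c['attitude'],float)
    M=a if a.shape==(3,3) else (R.from_quat(a).as_matrix() if a.size==4 else R.from_rotvec(a).as_matrix())
    return np.array(c['intrinsics']),np.array(c['dist'],float),np.array(c['xyz'],float),M
def unproj(n,uv,z):
    K,D,t,M=cal(n); p=cv2.undistortPoints(np.array(uv,float).reshape(-1,1,2),K,D).reshape(-1,2)
    return (np.c_[p,np.ones(len(p))]*np.reshape(z,(-1,1)))@M.T+t
def cloud(n,d):
    v,u=np.mgrid[0:400,0:640]; return unproj(n,np.c_[u.ravel(),v.ravel()],d.ravel()).reshape(400,640,3)
def proj(n,P):
    K,D,t,M=cal(n); q=(np.array(P,float)-t)@M
    return cv2.projectPoints(q,np.zeros(3),np.zeros(3),K,D)[0].reshape(-1,2)
E
python3 - <<'E'
from h import *
for n in('side','top'):
    snap(n,n+'0'); print(get_calibration(n))
print(read_state())
E
```

```text
pics
{'intrinsics': array([[402.62080782,   0.        , 320.4067833 ],
       [  0.        , 402.62080782, 202.90565936],
       [  0.        ,   0.        ,   1.        ]]), 'dist': array([0.01955726, 0.        , 0.        , 0.        , 0.        ]), 'xyz': array([ 471.44744835, -650.64900639,  861.28136423]), 'attitude': array([ 0.92650962, -0.08949044,  0.03349964, -0.36393564])}
{'intrinsics': array([[394.00005271,   0.        , 315.38018369],
       [  0.        , 394.00005271, 200.47824958],
       [  0.        ,   0.        ,   1.        ]]), 'dist': array([0.0006929, 0.       , 0.       , 0.       , 0.       ]), 'xyz': array([ 338.63717702,    5.47789104, 1262.55446956]), 'attitude': array([-0.69767146,  0.70965573, -0.06362905,  0.07479727])}
{'clock': 0.1, 'joints': array([ 1.58760212e+00,  3.85513560e-01,  6.74603752e-03, -4.30318456e-04,
       -1.19400715e+00, -2.58605984e-01]), 'joint_vel': array([ 0.00065137, -0.00129071,  0.0035654 ,  0.00431199, -0.00096684,
       -0.00070673]), 'joint_efforts': array([-1.08072581e-03, -3.93324244e+01,  1.88927740e+01,  4.19795170e+00,
       -2.60244953e-03,  4.50833952e-06]), 'position': array([149.51294957, 606.3092869 , 230.30476676]), 'ee_rot': array([ 9.92690401e-01, -1.20684502e-01, -6.23093584e-05,  1.00726287e-03]), 'contact_force': array([ 0.57627499, -0.00746342,  0.0720494 ]), 'wrist_torque': array([-0.00150143, -0.01562995,  0.01128658]), 'grasp_force': 0.0, 'gripper_width': 85.46976134655931}
```

View pics/side0.png

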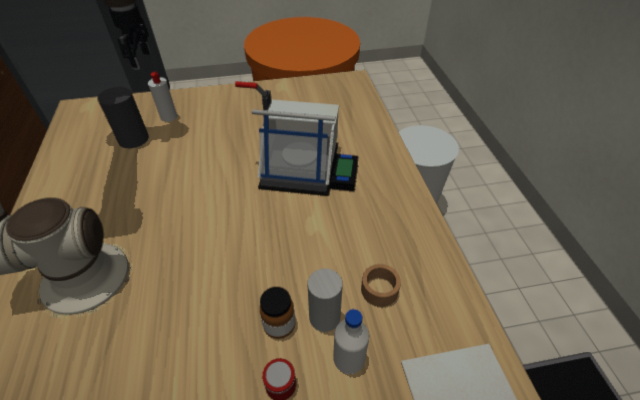

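View pics/top0.png

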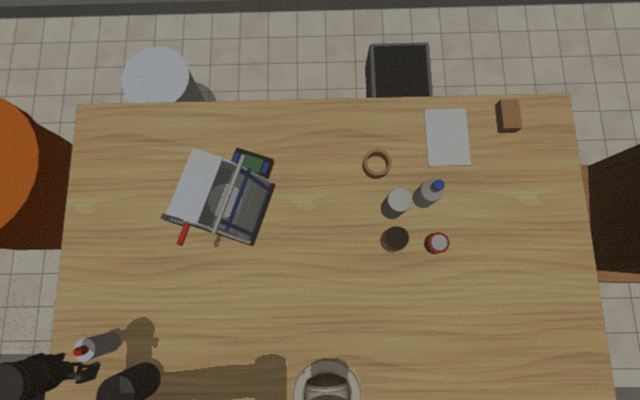

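Side view: hood at about (300,150), flap shut, clamp up with red grip at (247,85); tin at (280,378), can (325,300), bottle (350,345), jar (277,312), roll (381,285). Top view: hood around (215,195), grip (183,235), tin (437,243), can (398,202), jar (395,239), bottle (430,193), roll (377,163).

```bash
python3 - <<'E'
from h import *
for n in('side','top'):
    print(n,'tcp px',proj(n,[[150,607,231],[0,0,0]]).round())
d=np.load('pics/top0.npy'); C=cloud('top',d); im=cv2.imread('pics/top0.png')
for k,(u,v) in dict(table=(300,250),tin=(437,243),can=(398,202),jar=(395,239),bottle=(438,187),rollL=(365,163),roof=(195,185),grip=(183,235),bar=(230,193),bar2=(218,228),bar3=(240,160),disp=(252,165)).items(): print(k,C[v,u].round(),C[v-1:v+2,u-1:u+2,2].round().ravel()[:3])
# roof points
X=C.reshape(-1,3); m=(abs(X[:,2]-159)<4)&(X[:,1]>100)&(X[:,1]<500)
m=m.reshape(400,640).astype(np.uint8); n,l,s,c=cv2.connectedComponentsWithStats(m); i=1+s[1:,4].argmax()
P=C[l==i][:,:2].astype(np.float32); r=cv2.minAreaRect(P); print('roof',len(P),P.mean(0),r, cv2.boxPoints(r))
# objects
for k,(u,v),zz in(('tin',(437,243),60),('can',(398,202),150),('jar',(395,239),110),('bottle',(438,187),190),('roll',(365,163),48)):
    s=np.zeros((400,640),bool); s[v-25:v+26,u-25:u+26]=1
    Q=C[s&(abs(C[:,:,2]-zz)<5)]
    if len(Q):
        print(k,len(Q),cv2.minEnclosingCircle(Q[:,:2].astype(np.float32)),Q[:,2].mean())
E
```

```text
side tcp px [[143.  65.]
 [ 85. 277.]]
top tcp px [[ 83. 360.]
 [326. 395.]]
table [430.  75.  -2.] [-3. -1. -1.]
tin [ 439. -343.   61.] [60. 58. 59.]
can [ 551. -215.  150.] [151. 150. 147.]
jar [ 449. -209.  107.] [113. 113. 112.]
bottle [ 583. -320.  193.] [190. 187. 191.]
rollL [ 699. -138.   48.] [45. 47. 49.]
roof [610. 369. 159.] [159. 159. 159.]
grip [452. 353. 281.] [281. 278. 280.]
bar [568. 249. 235.] [234. 234. 230.]
bar2 [500. 331.  36.] [231. 228.  38.]
bar3 [660. 224. 233.] [234. 236. 238.]
disp [703. 226.  39.] [35. 30. 39.]
roof 2201 [607.39166 370.5465 ] ((606.123046875, 361.08697509765625), (125.19418334960938, 212.55438232421875), 68.14300537109375) [[484.18112 342.5557 ]
 [681.4563  263.42355]
 [728.06494 379.61826]
 [530.7898  458.7504 ]]
tin 347 ((441.5096435546875, -349.1383056640625), 32.101505279541016) 59.995664950411715
can 470 ((559.268798828125, -221.28538513183594), 35.60061264038086) 149.66965530814534
jar 377 ((455.18548583984375, -216.58584594726562), 32.10383224487305) 109.8557792678741
bottle 98 ((591.6598510742188, -323.6277160644531), 16.09409523010254) 189.699039676577
roll 256 ((702.97412109375, -176.9852752685547), 44.996036529541016) 47.50514040614548
```

```bash
python3 - <<'E'
import cv2
im=cv2.imread('pics/top0.png')[140:255,155:285]; cv2.imwrite('pics/c1.png',cv2.resize(im,None,fx=5,fy=5,interpolation=cv2.INTER_CUBIC))
im=cv2.imread('pics/side0.png')[70:200,225:365]; cv2.imwrite('pics/c2.png',cv2.resize(im,None,fx=4.5,fy=4.5,interpolation=cv2.INTER_CUBIC))
E
```

```text
(no output)
```

View pics/c1.png

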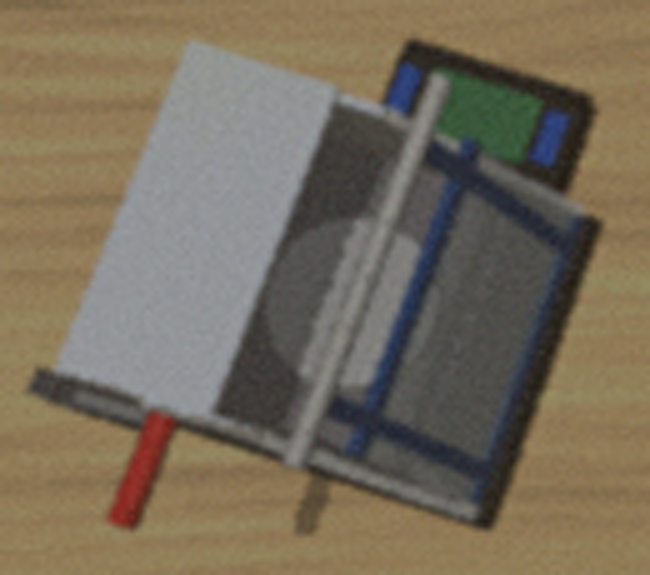

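View pics/c2.png

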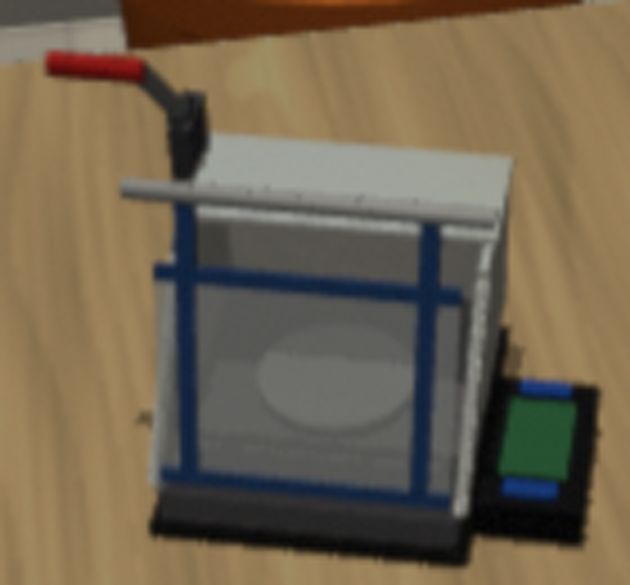

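The crops show the flap standing partly open, with its bar in front of the roof edge. Roof corners in crop 1 are at (335,90), (215,412), (190,40) and (60,368). Now I'll refine the hood pose.

```bash
cat >> h.py <<'E'
def hood(T,p):
    x,y,th=T; c,s=np.cos(th),np.sin(th); p=np.atleast_2d(p).astype(float)
    return np.c_[x+c*p[:,0]-s*p[:,1],y+s*p[:,0]+c*p[:,1],p[:,2]]
def inv(T,P):
    x,y,th=T; c,s=np.cos(th),np.sin(th); q=np.atleast_2d(P)-[x,y,0]
    return np.c_[c*q[:,0]+s*q[:,1],-s*q[:,0]+c*q[:,1],q[:,2]]
E
python3 - <<'E'
from h import *
from scipy.optimize import least_squares
px=np.array([(335,90),(215,412),(190,40),(60,368)])/5+[155,140]-0.4
c=[(20,-104,159),(20,104,159),(115,-104,159),(115,104,159)]
spx=np.array([(512,157),(205,134)])/4.5+[225,70]-.4   # side: back corners
print(unproj('top',px,[get_calibration('top')['xyz'][2]-159]*4).round(1))
# bar ends + clamp grip ends in both views
bt=np.array([(440,75),(295,462)])/5+[155,140]-.4; bs=np.array([(495,215),(124,187)])/4.5+[225,70]-.4
gt=np.array([(122,525)])/5+[155,140]-.4; gs=np.array([(48,63)])/4.5+[225,70]-.4
def bar(f,y): return [-120+195*np.sin(.785-f),y,45+195*np.cos(.785-f)]
def grip(a,y): return [80-110*np.cos(a),y,196+110*np.sin(a)]
def f(p):
    T=p[:3]; b=hood(T,[bar(p[3],-113),bar(p[3],113)]); g=hood(T,[grip(p[4],169)])
    return np.concatenate([(proj('top',hood(T,c))-px).ravel(),(proj('side',hood(T,c[2:3]))-spx[:1]).ravel(),(proj('top',b)-bt).ravel(),(proj('side',b)-bs).ravel(),(proj('top',g)-gt).ravel(),(proj('side',g)-gs).ravel()])
r=least_squares(f,[581,298,1.19,.43,.78],loss='soft_l1'); print(r.x.round(4)); print(r.fun.reshape(-1,2).round(1))
T=r.x[:3]; d=np.load('pics/top0.npy'); C=cloud('top',d)
for u,v in[(183,235),(230,193),(195,185)]: print(inv(T,C[v,u]).round())
E
```

```text
[[675.6 281.4 208.2]
 [499.7 351.9 174.3]
 [704.3 362.  215.1]
 [525.2 438.2 180.6]]
[5.884200e+02 3.065589e+02 1.241300e+00 4.417000e-01 8.024000e-01]
[[ 0.8 -0.7]
 [-0.9  1.9]
 [-0.2 -0.1]
 [-0.8  0.6]
 [-0.5  0.6]
 [-0.1 -0.5]
 [-0.3  0.1]
 [ 0.5  1.3]
 [ 0.1  0.9]
 [-0.1 -0.6]
 [ 0.1  0.2]]
[[ -0. 145. 281.]]
[[-62.   1. 235.]]
[[ 66.  -0. 159.]]
```

```bash
python3 - <<'E'
from h import *
ds=[np.load('pics/top0.npy')]+[get_image('top')[1] for _ in range(3)]
C=cloud('top',np.median(ds,0))
T=(588.4,306.6,1.2413)
H=inv(T,C.reshape(-1,3))
b=H[(H[:,2]>218)&(H[:,2]<250)&(abs(H[:,0]+55)<40)&(abs(H[:,1])<130)]
print(len(b),b.mean(0),b.min(0),b.max(0)); print('bar slope dx/dy',np.polyfit(b[:,1],b[:,0],1))
r=H[(abs(H[:,2]-159)<5)&(abs(H[:,0]-67)<70)&(abs(H[:,1])<125)]
for y in range(-100,101,40):
    q=r[abs(r[:,1]-y)<10]; print(y,len(q),np.percentile(q[:,0],[1,4,96,99]).round(1))
for x in range(30,111,20):
    q=r[abs(r[:,0]-x)<10]; print(x,len(q),np.percentile(q[:,1],[1,4,96,99]).round(1))
g=H[(H[:,2]>255)&(abs(H[:,1]-145)<35)&(abs(H[:,0])<40)]; print('grip',len(g),g.mean(0),g.min(0),g.max(0))
E
```

```text
423 [-57.63805934   4.20578462 233.45898059] [ -65.09715216 -109.80915344  218.35592632] [-49.51042403 115.45518763 238.07116992]
bar slope dx/dy [ 7.29076269e-03 -5.76687227e+01]
-100 165 [  0.6   8.8 110.2 113.7]
-60 219 [ 20.4  22.8 111.4 114. ]
-20 224 [ 21.   23.3 111.8 114.6]
20 226 [ 21.   22.9 111.7 114.6]
60 227 [ 21.2  23.2 111.8 115.1]
100 206 [ -0.6  11.  111.3 114.7]
30 511 [-101.6  -94.9   99.   105.6]
50 492 [-102.5  -95.9   99.5  105.4]
70 487 [-101.7  -94.5   98.7  104.7]
90 484 [-101.8  -95.5   96.4  102.6]
110 379 [-102.7  -95.4   97.1  102.7]
grip 172 [  3.14244081 139.0321955  277.43830069] [ -4.30004353 111.13304876 255.88379033] [ 29.32721195 171.01955243 283.93143042]
```

```bash
python3 -m creep '{"translation":[[0,0,6],[0,0,12],[0,0,17],[5,-4,17],[10,-8,17],[15,-12,17],[20,-16.5,17],[25,-21,17]],"delta_rot":[[0,0,0],[0,0,0],[0,0,0],[0,0,-1],[0,0,-2],[0,0,-3],[0,0,-4],[0,0,-5]],"hand":[5,5,5,5,5,5,5,5]}'
```

```text
clock: 1.25
position: [390.3, 404.7, 401.4]
ee_rot: [0.986, -0.164, 0.0, -0.0]
contact_force: [1.7, 0.9, 0.2]
gripper_width: 49.8
grasp_force: 0.0
```

```bash
python3 -m creep '{"translation":[[5,-4.2,0],[10,-8.4,0],[15,-12.6,0],[17,-14.3,0],[17,-14.3,-3],[17,-14.3,-6],[17,-14.3,-9],[17,-14.3,-9]],"delta_rot":[[0,0,0],[0,0,0],[0,0,0],[0,0,0],[0,0,0],[0,0,0],[0,0,0],[0,0,0]],"hand":[5,5,5,5,5,5,5,5]}'; python3 - <<'E'
from h import *
T=(587.4,307,1.2413); s=read_state(); print(inv(T,s['position']), R.from_quat(s['ee_rot']).as_matrix().round(3),s['joints'].round(2))
E
```

```text
clock: 2.25
position: [558.0, 262.5, 308.6]
ee_rot: [0.986, -0.164, -0.002, 0.002]
contact_force: [0.1, 0.9, 0.2]
gripper_width: 50.0
grasp_force: 0.0
[[-51.56592836  13.39083082 308.5812758 ]] [[ 0.946 -0.323 -0.005]
 [-0.323 -0.946 -0.003]
 [-0.004  0.005 -1.   ]] [ 0.7   0.33  0.12 -0.   -1.37  0.54]
```

```bash
python3 -m creep '{"translation":[[0,0,0],[0,0,-3],[0,0,-6]],"delta_rot":[[0,0,0],[0,0,0],[0,0,0]],"hand":[5,5,5]}'; python3 - <<'E'
from h import *
T=(587.4,307,1.2413); s=read_state(); print(inv(T,s['position']))
snap('side','a1')
im=cv2.imread('pics/a1.png')[40:200,200:400]; cv2.imwrite('pics/a1c.png',cv2.resize(im,None,fx=3.5,fy=3.5))
E
```

```text
clock: 2.62
position: [560.1, 264.0, 253.2]
ee_rot: [0.987, -0.164, 0.002, -0.002]
contact_force: [0.5, -0.6, -0.0]
gripper_width: 50.1
grasp_force: 0.0
[[-49.52027915  11.94121167 253.15379755]]
```

View pics/a1c.png

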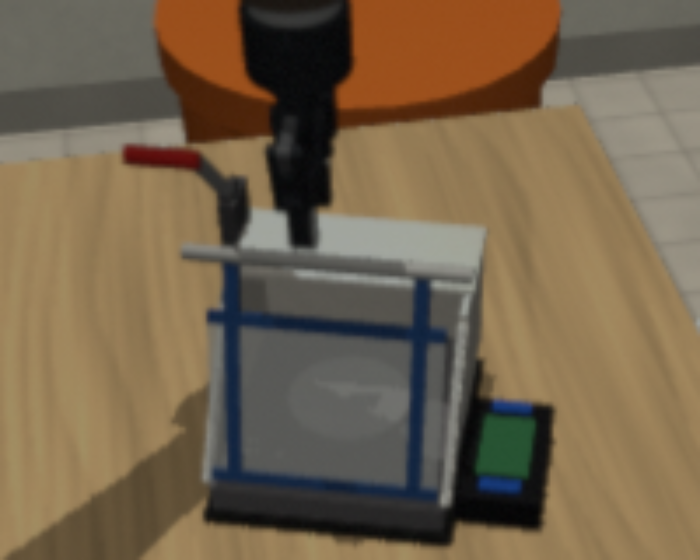

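```bash
python3 -m creep '{"translation":[[0.9,-1,0],[0.9,-1,-1.5],[0.9,-1,-3],[0.9,-1,-4.4],[0.9,-1,-4.4],[0.9,-1,-4.4],[0.9,-1,-4.4],[0.9,-1,-4.4]],"delta_rot":[[0,0,0],[0,0,0],[0,0,0],[0,0,0],[0,0,0],[0,0,0],[0,0,0],[0,0,0]],"hand":[5,5,5,5,5,1,0.5,0.5]}'; python3 - <<'E'
from h import *
T=(587.4,307,1.2413); s=read_state(); print(inv(T,s['position']))
E
```

```text
clock: 3.68
position: [568.6, 253.8, 208.2]
ee_rot: [0.987, -0.164, 0.001, -0.001]
contact_force: [-0.1, 1.0, 2.1]
gripper_width: 11.2
grasp_force: 58.4
[[-56.45955104   0.60531806 208.18233896]]
```

```bash
python3 - <<'E'
import numpy as np
b=lambda f:195*np.array([np.sin(.785-f),np.cos(.785-f)])
for a,e in((.45,1.25),(1.25,2.05),(2.05,2.33)):
    print([[round(float(v),1) for v in ((b(f)-b(a))[0]*.03235,(b(f)-b(a))[0]*.09462,(b(f)-b(a))[1]*.1)] for f in np.linspace(a,e,9)[1:]])
E
```

```text
[[-0.6, -1.8, 0.5], [-1.2, -3.6, 0.9], [-1.9, -5.4, 1.1], [-2.5, -7.3, 1.0], [-3.1, -9.1, 0.8], [-3.7, -10.9, 0.4], [-4.3, -12.7, -0.2], [-4.9, -14.3, -1.0]]
[[-0.5, -1.6, -1.0], [-1.1, -3.1, -2.1], [-1.5, -4.5, -3.4], [-2.0, -5.8, -4.8], [-2.4, -6.9, -6.3], [-2.7, -7.9, -8.0], [-3.0, -8.7, -9.7], [-3.2, -9.3, -11.6]]
[[-0.1, -0.2, -0.7], [-0.1, -0.3, -1.3], [-0.2, -0.5, -2.0], [-0.2, -0.6, -2.7], [-0.2, -0.7, -3.3], [-0.3, -0.8, -4.0], [-0.3, -0.8, -4.7], [-0.3, -0.8, -5.4]]
```

```bash
python3 -m creep '{"translation":[[-0.6,-1.8,0.5],[-1.2,-3.6,0.9],[-1.9,-5.4,1.1],[-2.5,-7.3,1.0],[-3.1,-9.1,0.8],[-3.7,-10.9,0.4],[-4.3,-12.7,-0.2],[-4.9,-14.3,-1.0]],"delta_rot":[[0,0,0],[0,0,0],[0,0,0],[0,0,0],[0,0,0],[0,0,0],[0,0,0],[0,0,0]],"hand":[0.5,0.5,0.5,0.5,0.5,0.5,0.5,0.5]}'; python3 - <<'E'
from h import *
T=(587.4,307,1.2413); s=read_state(); print(inv(T,s['position']))
E
```

```text
clock: 4.68
position: [518.5, 109.5, 197.3]
ee_rot: [0.986, -0.164, 0.0, -0.001]
contact_force: [-1.4, 4.4, 0.8]
gripper_width: 11.2
grasp_force: 60.8
[[-209.14682804    1.29946328  197.34406136]]
```

```bash
python3 -m creep '{"translation":[[-0.5,-1.6,-1.0],[-1.1,-3.1,-2.1],[-1.5,-4.5,-3.4],[-2.0,-5.8,-4.8],[-2.4,-6.9,-6.3],[-2.7,-7.9,-8.0],[-3.0,-8.7,-9.7],[-3.2,-9.3,-11.6]],"delta_rot":[[0,0,0],[0,0,0],[0,0,0],[0,0,0],[0,0,0],[0,0,0],[0,0,0],[0,0,0]],"hand":[0.5,0.5,0.5,0.5,0.5,0.5,0.5,0.5]}'; python3 - <<'E'
from h import *
T=(587.4,307,1.2413); s=read_state(); print(inv(T,s['position']))
E
```

```text
clock: 5.68
position: [487.0, 17.5, 80.3]
ee_rot: [0.986, -0.164, 0.0, -0.001]
contact_force: [-1.1, 9.3, 1.0]
gripper_width: 10.9
grasp_force: 58.5
[[-306.41562126    1.33633766   80.26673149]]
```

```bash
python3 -m creep '{"translation":[[-0.1,-0.3,-1.0],[-0.2,-0.5,-2.0],[-0.2,-0.6,-3.0],[-0.3,-0.7,-4.0],[-0.3,-0.7,-4.6],[-0.3,-0.7,-4.6],[-0.3,-0.7,-4.6]],"delta_rot":[[0,0,0],[0,0,0],[0,0,0],[0,0,0],[0,0,0],[0,0,0],[0,0,0]],"hand":[0.5,0.5,0.5,0.5,0.5,0.5,0.5]}'; python3 - <<'E'
from h import *
T=(587.4,307,1.2413); s=read_state(); print(inv(T,s['position']))
E
```

```text
clock: 6.55
position: [485.5, 10.6, 37.9]
ee_rot: [0.987, -0.162, 0.002, -0.0]
contact_force: [-6.7, 8.0, 21.3]
gripper_width: 10.6
grasp_force: 62.3
[[-313.45199516    0.49495563   37.88626251]]
```

```bash
python3 -m creep '{"translation":[[0,0,0],[0,0,0],[0,0,3],[0,0,8],[0,0,14],[0,0,20],[0,0,24],[0,0,24]],"delta_rot":[[0,0,0],[0,0,0],[0,0,0],[0,0,0],[0,0,0],[0,0,0],[0,0,0],[0,0,0]],"hand":[3.5,3.5,3.5,3.5,3.5,3.5,8.5,8.5]}'; cat >> h.py <<'E'
T0=(587.4,307,1.2413)
HX=np.array([np.cos(T0[2]),np.sin(T0[2]),0]);HY=np.array([-HX[1],HX[0],0])
def goal(t):  # tilted tool rotation, closing along hood y
    z=np.sin(t)*HX-np.cos(t)*np.array([0,0,1]); y=-HY*1.0
    return R.from_matrix(np.c_[np.cross(y,z),y,z])
def turn(t): return (goal(t)*R.from_quat(read_state()['ee_rot']).inv()).as_rotvec(degrees=True)
E
python3 - <<'E'
from h import *
s=read_state(); p=s['position']; print(p,inv(T0,p),s['joints'].round(2))
G=goal(np.radians(30)); print(turn(np.radians(30)).round(1), (goal(0)*R.from_quat(s['ee_rot']).inv()).as_rotvec(degrees=True))
tin=np.array([441.5,-349.1,38]); tcp=tin+19*G.as_matrix()[:,2]; print(tcp,(tcp-p)/10)
C=cloud('top',snap('top','b1')[1]); H=inv(T0,C.reshape(-1,3)); b=H[(abs(H[:,0]+315)<25)&(abs(H[:,1])<105)&(H[:,2]>40)&(H[:,2]<80)]; print('bar',len(b),b.mean(0))
E
```

```text
clock: 7.55
position: [485.5, 9.8, 278.1]
ee_rot: [0.986, -0.164, 0.003, -0.001]
contact_force: [-0.7, 0.0, 0.3]
gripper_width: 70.1
grasp_force: 0.0
[485.468739     9.84350493 278.06374197] [[-3.14152631e+02  2.98028760e-01  2.78063742e+02]] [ 0.36  0.11 -0.25  0.   -1.21  0.88]
[ 14.3 -29.6  87.7] [-0.30561616  0.23455919 89.98373172]
[ 444.57388167 -340.11104836   21.54551733] [ -4.08948573 -34.99545533 -25.65182246]
bar 173 [-311.89675232   54.62746326   60.53956667]
```

```bash
sed -i 's/y=-HY\*1.0/y=HY/' h.py; python3 - <<'E'
from h import *
s=read_state(); r=turn(np.radians(30)); print(r.round(1),np.linalg.norm(r)); print(R.from_quat(s['ee_rot']).as_matrix().round(2))
E
```

```text
[ 29.9  14.7 -87.7] 93.83992092895988
[[ 0.95 -0.32  0.  ]
 [-0.32 -0.95  0.  ]
 [ 0.   -0.   -1.  ]]
```

```bash
python3 -m creep '{"translation":[[-0.4,-3.5,0],[-0.8,-7,0],[-1.2,-10.5,0],[-1.6,-14,0],[-2,-17.5,0],[-2.5,-21,0],[-2.9,-24.5,0],[-3.3,-28,0]],"delta_rot":[[3,1.5,-8.8],[6,2.9,-17.5],[9,4.4,-26.3],[12,5.9,-35],[15,7.4,-43.8],[18,8.8,-52.6],[21,10.3,-61.4],[24,11.8,-70.2]],"hand":[8.5,8.5,8.5,8.5,8.5,8.5,8.5,8.5]}'; python3 - <<'E'
from h import *
s=read_state(); p=s['position']; G=goal(np.radians(30)); print(turn(np.radians(30)).round(1))
tcp=np.array([441.5,-349.1,38])+19*G.as_matrix()[:,2]; print((tcp-p)/10)
E
```

```text
clock: 8.6
position: [450.0, -270.8, 272.5]
ee_rot: [-0.686, 0.694, 0.129, 0.176]
contact_force: [-0.1, -0.0, 0.4]
gripper_width: 84.9
grasp_force: 0.0
[  5.5   2.7 -17.2]
[ -0.53921289  -6.93605648 -25.09293267]
```

```bash
python3 -m creep '{"translation":[[-0.3,-3.5,0],[-0.5,-6.9,0],[-0.5,-6.9,-5],[-0.5,-6.9,-10],[-0.5,-6.9,-15],[-0.5,-6.9,-15]],"delta_rot":[[2.7,1.3,-8.6],[5.5,2.7,-17.2],[5.5,2.7,-17.2],[5.5,2.7,-17.2],[5.5,2.7,-17.2],[5.5,2.7,-17.2]],"hand":[8.5,8.5,8.5,8.5,8.5,8.5]}'; python3 - <<'E'
from h import *
s=read_state(); p=s['position']; G=goal(np.radians(30)); print(turn(np.radians(30)).round(1))
tcp=np.array([441.5,-349.1,38])+19*G.as_matrix()[:,2]; print((tcp-p)/10)
snap('side','c0'); im=cv2.imread('pics/c0.png')[220:400,200:440]; cv2.imwrite('pics/c0c.png',cv2.resize(im,None,fx=3,fy=3))
E
```

```text
clock: 9.35
position: [442.8, -336.4, 119.4]
ee_rot: [-0.563, 0.785, 0.154, 0.208]
contact_force: [-0.3, 0.1, 0.4]
gripper_width: 84.9
grasp_force: 0.0
[-0.2 -0.4 -0.3]
[ 0.1793369  -0.37454889 -9.7849476 ]
```

View pics/c0c.png

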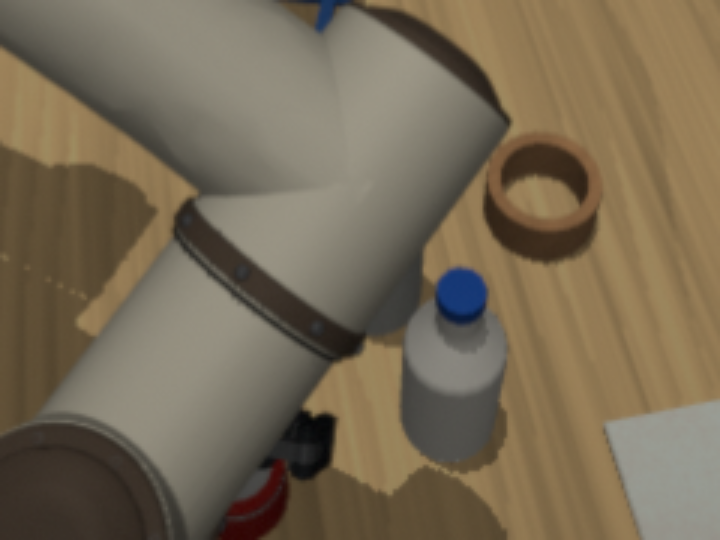

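The arm hides most of the tin (red at crop (255,490)). The elbow hangs over the can, so I'll check its height before going lower.

```bash
python3 - <<'E'
from h import *
C=cloud('side',np.load('pics/c0.npy'))
for u,v in[(150,300),(240,150),(330,150),(400,70),(450,110),(430,50),(480,130),(330,310),(250,280),(385,300),(400,240),(310,440),(120,500)]:
    print((u,v),C[220+v//3,200+u//3].round())
P=C.reshape(-1,3); q=P[(P[:,2]>215)&(P[:,0]>350)&(P[:,1]<-100)]; print(len(q),q[:,2].min())
for lo in range(350,650,40):
    k=P[(P[:,0]>lo)&(P[:,0]<lo+40)&(P[:,1]<-150)&(P[:,2]>200)&(P[:,1]>-450)]
    if len(k): print(lo,k[:,2].min().round(),k[:,2].max().round(),k[:,1].min().round(),k[:,1].max().round())
print(read_state()['joints'].round(2))
E
```

```text
(150, 300) [ 433. -430.  444.]
(240, 150) [ 474. -400.  488.]
(330, 150) [ 506. -406.  488.]
(400, 70) [ 536. -386.  502.]
(450, 110) [ 553. -398.  490.]
(430, 50) [ 548. -381.  506.]
(480, 130) [ 564. -402.  479.]
(330, 310) [ 498. -448.  448.]
(250, 280) [ 470. -439.  464.]
(385, 300) [ 520. -437.  426.]
(400, 240) [ 527. -430.  457.]
(310, 440) [ 489. -406.  223.]
(120, 500) [ 418. -496.  438.]
29308 215.00427418868412
350 403.0 620.0 -450.0 -224.0
390 409.0 589.0 -450.0 -249.0
430 212.0 557.0 -450.0 -284.0
470 200.0 525.0 -450.0 -323.0
510 408.0 509.0 -448.0 -339.0
550 445.0 505.0 -415.0 -353.0
[-0.65  0.51  0.   -0.51 -1.29  0.53]
```

```bash
python3 -m creep '{"translation":[[0.2,-0.4,0],[0.2,-0.4,-2.5],[0.2,-0.4,-5],[0.2,-0.4,-7.5],[0.2,-0.4,-9.7],[0.2,-0.4,-9.7],[0.2,-0.4,-9.7]],"delta_rot":[[0,0,0],[0,0,0],[0,0,0],[0,0,0],[0,0,0],[0,0,0],[0,0,0]],"hand":[8.5,8.5,8.5,8.5,8.5,8.5,8.5]}'; python3 - <<'E'
from h import *
s=read_state(); p=s['position']; G=goal(np.radians(30)); print(turn(np.radians(30)).round(1))
tcp=np.array([441.5,-349.1,38])+19*G.as_matrix()[:,2]; print((tcp-p)/10)
E
```

```text
clock: 10.28
position: [448.8, -343.5, 29.5]
ee_rot: [-0.566, 0.784, 0.147, 0.21]
contact_force: [0.4, -0.8, -0.1]
gripper_width: 85.2
grasp_force: 0.0
[ 0.5  0.3 -0.4]
[-0.42143196  0.33702856 -0.79188589]
```

```bash
python3 -m creep '{"translation":[[0,0,0],[0,0,0],[0,0,0],[0,0,0]],"delta_rot":[[0,0,0],[0,0,0],[0,0,0],[0,0,0]],"hand":[6,5.5,5.5,5.5]}'; python3 - <<'E'
from h import *
snap('top','d0'); im=cv2.imread('pics/d0.png')[180:300,370:500]; cv2.imwrite('pics/d0c.png',cv2.resize(im,None,fx=4,fy=4))
E
```

```text
clock: 10.78
position: [447.7, -343.2, 30.1]
ee_rot: [-0.566, 0.784, 0.148, 0.21]
contact_force: [-3.3, 0.0, 5.8]
gripper_width: 62.2
grasp_force: 66.4
```

```bash
python3 -m creep '{"translation":[[0,0,1],[0,0,3],[0,0,6],[0,0,10],[0,0,14],[0,0,18],[0,0,21],[0,0,22]],"delta_rot":[[0,0,0],[0,0,0],[0,0,0],[0,0,0],[0,0,0],[0,0,0],[0,0,0],[0,0,0]],"hand":[5.5,5.5,5.5,5.5,5.5,5.5,5.5,5.5]}' && python3 -m creep '{"translation":[[0.4,2,0.5],[1.2,6,1],[2.2,10.5,1],[3.2,15,1],[4.2,20,1],[5.2,25,1],[6.2,30,1],[7.2,35,1]],"delta_rot":[[0,0,0],[0,0,0],[0,0,0],[0,0,0],[0,0,0],[0,0,0],[0,0,0],[0,0,0]],"hand":[5.5,5.5,5.5,5.5,5.5,5.5,5.5,5.5]}'; python3 - <<'E'
from h import *
s=read_state(); p=s['position']; print(turn(np.radians(30)).round(1),s['joints'].round(2))
print((T0[0]-28*HX[0]-p[0])/10,(T0[1]-28*HX[1]-p[1])/10)
E
```

```text
clock: 11.82
position: [448.6, -343.1, 251.6]
ee_rot: [-0.566, 0.784, 0.145, 0.21]
contact_force: [0.5, 0.1, -3.4]
gripper_width: 62.3
grasp_force: 66.1
clock: 12.82
position: [518.7, 9.9, 257.0]
ee_rot: [-0.565, 0.784, 0.149, 0.209]
contact_force: [1.1, -0.6, -3.2]
gripper_width: 62.6
grasp_force: 66.1
[ 0.3  0.  -0.4] [ 0.02  0.16 -0.14 -0.54 -1.14 -0.14]
5.967754678603569 27.063157821961
```

```bash
python3 -m creep '{"translation":[[1.1,5,0],[2.2,10,0],[3.3,15,0],[4.4,20,0],[5.2,24,0],[5.8,26.5,0],[6,27,0],[6,27,0]],"delta_rot":[[0,0,0],[0,0,0],[0,0,0],[0,0,0],[0,0,0],[0,0,0],[0,0,0],[0,0,0]],"hand":[5.5,5.5,5.5,5.5,5.5,5.5,5.5,5.5]}'; python3 - <<'E'
from h import *
s=read_state(); p=s['position']; print(p,turn(np.radians(30)).round(1),inv(T0,p))
im,d=snap('side','e0'); C=cloud('side',d)
hsv=cv2.cvtColor(im,cv2.COLOR_RGB2HSV); m=((hsv[:,:,0]<8)|(hsv[:,:,0]>172))&(hsv[:,:,1]>140)&(hsv[:,:,2]>50)
H=inv(T0,C[m]); H=H[(abs(H[:,1])<60)&(abs(H[:,0]+36)<60)]; print('tin pts',len(H),np.percentile(H,[2,50,98],axis=0).round(1))
im=cv2.imread('pics/e0.png')[20:220,200:420]; cv2.imwrite('pics/e0c.png',cv2.resize(im,None,fx=3,fy=3))
E
```

```text
clock: 13.82
position: [578.8, 277.3, 256.9]
ee_rot: [-0.565, 0.784, 0.148, 0.208]
contact_force: [-0.1, -1.3, -2.9]
gripper_width: 62.8
grasp_force: 66.3
[578.81764481 277.2656791  256.85941876] [ 0.4  0.  -0.4] [[-30.91173861  -1.50035875 256.85941876]]
tin pts 327 [[-71.3 -28.9 233.4]
 [-65.5  -6.6 261.2]
 [-44.8  23.8 289.6]]
```

View pics/e0c.png

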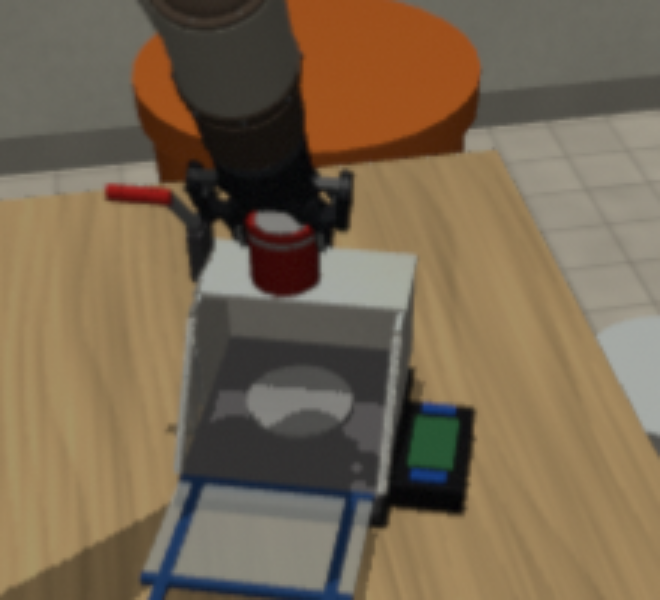

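```bash
python3 -m creep '{"translation":[[-0.1,0,-2],[-0.1,0,-5],[-0.1,0,-8],[-0.1,0,-11],[-0.1,0,-13.5],[-0.1,0,-15.3],[-0.1,0,-16],[-0.1,0,-16]],"delta_rot":[[0.4,0,-0.4],[0.4,0,-0.4],[0.4,0,-0.4],[0.4,0,-0.4],[0.4,0,-0.4],[0.4,0,-0.4],[0.4,0,-0.4],[0.4,0,-0.4]],"hand":[5.5,5.5,5.5,5.5,5.5,5.5,5.5,5.5]}'; python3 - <<'E'
from h import *
s=read_state(); p=s['position']; print(turn(np.radians(30)).round(1),inv(T0,p)); print(((inv(T0,p)[0]*0+[1.8,0,0]-inv(T0,p)[0])[:2]@np.array([HX[:2],HY[:2]]))/10)
E
```

```text
clock: 14.88
position: [579.4, 277.0, 98.5]
ee_rot: [-0.562, 0.786, 0.15, 0.212]
contact_force: [-0.3, 0.5, -2.8]
gripper_width: 62.3
grasp_force: 66.4
[-0.   0.2  0.1] [[-30.95905378  -2.1595453   98.46283022]]
[0.85563586 3.16955512]
```

```bash
python3 -m creep '{"translation":[[0.3,1,0],[0.6,2.1,0],[0.9,3.2,0],[0.9,3.2,0],[0.9,3.2,-0.5],[0.9,3.2,-1],[0.9,3.2,-1.3],[0.9,3.2,-1.3]],"delta_rot":[[0,0,0],[0,0,0],[0,0,0],[0,0,0],[0,0,0],[0,0,0],[0,0,0],[0,0,0]],"hand":[5.5,5.5,5.5,5.5,5.5,5.5,5.5,5.5]}'; python3 - <<'E'
from h import *
s=read_state(); p=s['position']; print(turn(np.radians(30)).round(1),inv(T0,p))
im,d=snap('side','f0'); C=cloud('side',d)
hsv=cv2.cvtColor(im,cv2.COLOR_RGB2HSV); m=((hsv[:,:,0]<8)|(hsv[:,:,0]>172))&(hsv[:,:,1]>140)&(hsv[:,:,2]>40)
H=inv(T0,C[m]); H=H[(abs(H[:,1])<60)&(abs(H[:,0])<60)]; print('tin pts',len(H),np.percentile(H,[2,50,98],axis=0).round(1))
im=cv2.imread('pics/f0.png')[70:210,240:380]; cv2.imwrite('pics/f0c.png',cv2.resize(im,None,fx=4,fy=4))
E
```

```text
clock: 15.88
position: [588.0, 308.9, 84.8]
ee_rot: [-0.562, 0.786, 0.15, 0.212]
contact_force: [0.4, -0.6, -3.5]
gripper_width: 62.4
grasp_force: 66.4
[-0.   0.2  0.1] [[1.97476495e+00 5.25939949e-02 8.47628008e+01]]
tin pts 263 [[-37.8 -30.5  59.7]
 [-31.7  -5.9  86.3]
 [-14.3  24.2 117. ]]
```

View pics/f0c.png

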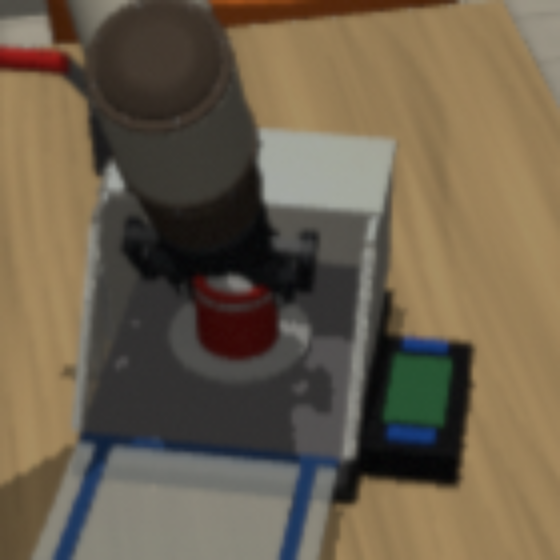

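The tin sits over the middle of the pan (crop (237,320)), just above it. Lowering slowly.

```bash
python3 -m creep '{"translation":[[0,0,-0.1],[0,0,-0.2],[0,0,-0.3],[0,0,-0.3]],"delta_rot":[[0,0,0],[0,0,0],[0,0,0],[0,0,0]],"hand":[5.5,5.5,5.5,5.5]}'
```

```text
clock: 16.42
position: [588.1, 309.2, 82.2]
ee_rot: [-0.562, 0.786, 0.15, 0.212]
contact_force: [-0.3, 0.3, -3.1]
gripper_width: 62.5
grasp_force: 66.4
```

```bash
python3 -m creep '{"translation":[[0,0,-0.1],[0,0,-0.15],[0,0,-0.15]],"delta_rot":[[0,0,0],[0,0,0],[0,0,0]],"hand":[5.5,5.5,5.5]}'
```

```text
clock: 16.8
position: [588.3, 309.4, 81.2]
ee_rot: [-0.562, 0.785, 0.15, 0.213]
contact_force: [-0.7, 0.2, -0.5]
gripper_width: 62.3
grasp_force: 66.4
```

```bash
python3 -m creep '{"translation":[[0,0,0],[0,0,0],[0,0,0],[0,0,0],[0,0,0]],"delta_rot":[[0,0,0],[0,0,0],[0,0,0],[0,0,0],[0,0,0]],"hand":[6.6,7.2,8,8.3,8.3]}'
```

```text
clock: 17.42
position: [588.2, 309.2, 80.9]
ee_rot: [-0.562, 0.786, 0.15, 0.212]
contact_force: [0.1, -0.2, 0.5]
gripper_width: 82.9
grasp_force: 0.0
```

```bash
python3 -m creep '{"translation":[[-0.2,-0.5,0.9],[-0.6,-1.9,3.4],[-1.3,-3.8,6.9],[-1.9,-5.7,10.4],[-2.5,-7.6,14],[-3.1,-9.5,18],[-3.1,-9.5,20],[-3.1,-9.5,20]],"delta_rot":[[0,0,0],[0,0,0],[0,0,0],[0,0,0],[0,0,0],[0,0,0],[0,0,0],[0,0,0]],"hand":[8.3,8.3,8.3,8.3,8.3,8.3,8.3,8.3]}'; python3 - <<'E'
from h import *
im,d=snap('side','g0'); C=cloud('side',d)
hsv=cv2.cvtColor(im,cv2.COLOR_RGB2HSV); m=((hsv[:,:,0]<8)|(hsv[:,:,0]>172))&(hsv[:,:,1]>140)&(hsv[:,:,2]>40)
H=inv(T0,C[m]); H=H[(abs(H[:,1])<60)&(abs(H[:,0])<60)]; print('tin pts',len(H),np.percentile(H,[2,50,98],axis=0).round(1))
im=cv2.imread('pics/g0.png')[60:240,220:400]; cv2.imwrite('pics/g0c.png',cv2.resize(im,None,fx=3,fy=3))
s=read_state(); p=s['position']
G=R.from_matrix(np.c_[-HY,-HX,[0,0,-1.]]); print(p,(G*R.from_quat(s['ee_rot']).inv()).as_rotvec(degrees=True).round(1))
print((hood(T0,[-315,0,39])-p)/10,s['joints'].round(2))
E
```

```text
clock: 18.42
position: [557.5, 214.6, 282.7]
ee_rot: [-0.562, 0.785, 0.149, 0.214]
contact_force: [-0.5, -0.2, -1.6]
gripper_width: 83.0
grasp_force: 0.0
tin pts 284 [[-37.4 -30.8  57.1]
 [-30.   -6.5  86.7]
 [  7.9  26.5 114.4]]
[556.74961168 214.66874664 280.4446085 ] [-30.1 -14.5  87.7]
[[ -7.12730564 -20.57234588 -24.14446085]] [ 0.43  0.18 -0.08 -0.45 -0.98 -0.56]
```

View pics/g0c.png

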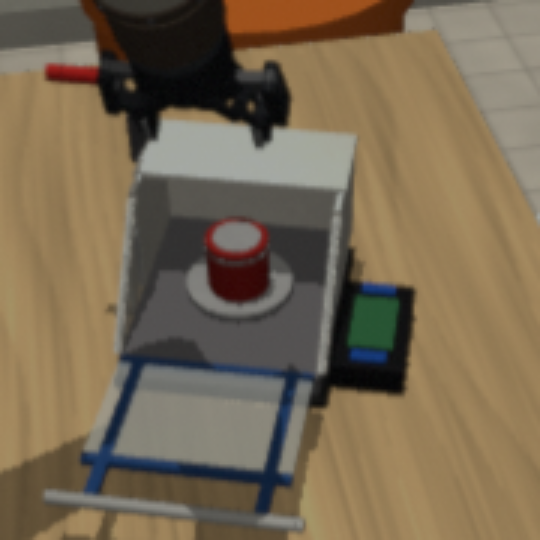

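Tin stands upright on the pan (crop (238,260)), flap is down with its bar at (175,510). Now back to the bar.

```bash
python3 -m creep '{"translation":[[-0.7,-2,0],[-1.4,-4,0],[-2.1,-6,0],[-2.8,-8,0],[-3.6,-10.5,0],[-4.3,-13,0],[-5,-15,0],[-5.7,-17,0]],"delta_rot":[[-3,-1.4,8.8],[-6,-2.9,17.5],[-9,-4.3,26.3],[-12,-5.8,35],[-15,-7.2,43.8],[-18,-8.7,52.6],[-21,-10.1,61.4],[-24,-11.6,70.2]],"hand":[4,4,4,4,4,4,4,4]}'; cat >> h.py <<'E'
def tobar(h):
    s=read_state(); p=s['position']; G=R.from_matrix(np.c_[-HY,-HX,[0,0,-1.]])
    print((G*R.from_quat(s['ee_rot']).inv()).as_rotvec(degrees=True).round(1),inv(T0,p).round(1),((hood(T0,h)-p)/10).round(2))
E
python3 -c "
from h import *
tobar([-314,0,39])"
```

```text
clock: 19.48
position: [499.4, 44.1, 278.1]
ee_rot: [0.949, -0.309, -0.036, -0.046]
contact_force: [0.4, 0.0, -1.1]
gripper_width: 39.9
grasp_force: 0.0
[-5.9 -3.2 17.2] [[-277.2   -1.8  278.1]] [[ -1.36  -3.42 -23.91]]
```

```bash
python3 -m creep '{"translation":[[-0.7,-1.7,0],[-1.4,-3.4,0],[-1.4,-3.4,-4],[-1.4,-3.4,-8],[-1.4,-3.4,-12],[-1.4,-3.4,-15],[-1.4,-3.4,-15],[-1.4,-3.4,-15]],"delta_rot":[[-3,-1.6,8.6],[-5.9,-3.2,17.2],[-5.9,-3.2,17.2],[-5.9,-3.2,17.2],[-5.9,-3.2,17.2],[-5.9,-3.2,17.2],[-5.9,-3.2,17.2],[-5.9,-3.2,17.2]],"hand":[4,4,4,4,4,4,4,4]}'; python3 -c "
from h import *
tobar([-314,0,39])"
```

```text
clock: 20.48
position: [486.6, 10.6, 130.9]
ee_rot: [0.986, -0.166, 0.002, -0.002]
contact_force: [-1.0, 0.1, 0.2]
gripper_width: 40.1
grasp_force: 0.0
[-0.2  0.3  0.3] [[-313.1   -0.5  130.9]] [[-0.08 -0.07 -9.19]]
```

```bash
python3 -m creep '{"translation":[[0,0,-3],[0,0,-6],[0,0,-8],[0,0,-9],[0,0,-9],[0,0,-9],[0,0,-9],[0,0,-9]],"delta_rot":[[0,0,0],[0,0,0],[0,0,0],[0,0,0],[0,0,0],[0,0,0],[0,0,0],[0,0,0]],"hand":[3.5,3.5,3.5,3.5,3.5,1,0.5,0.5]}'; python3 - <<'E'
from h import *
tobar([-314.7,0,37])
b=lambda f:195*np.array([np.sin(.785-f),np.cos(.785-f)])
for a,e in((2.3,1.5),(1.5,.7),(.7,.3)):
    print([[round(float(v),1) for v in ((b(f)-b(a))[0]*.03235,(b(f)-b(a))[0]*.09462,(b(f)-b(a))[1]*.1)] for f in np.linspace(a,e,9)[1:]])
E
```

```text
clock: 21.48
position: [486.9, 10.2, 42.0]
ee_rot: [0.986, -0.166, 0.003, -0.002]
contact_force: [-0.7, -1.1, 6.0]
gripper_width: 10.9
grasp_force: 58.6
[-0.2  0.4  0.3] [[-313.3   -0.9   42. ]] [[-0.13 -0.1  -0.5 ]]
[[0.1, 0.2, 1.9], [0.2, 0.6, 3.8], [0.4, 1.1, 5.7], [0.6, 1.9, 7.5], [0.9, 2.7, 9.2], [1.3, 3.8, 10.8], [1.7, 5.0, 12.3], [2.2, 6.3, 13.6]]
[[0.5, 1.5, 1.2], [1.0, 3.0, 2.2], [1.6, 4.7, 3.1], [2.2, 6.4, 3.8], [2.8, 8.2, 4.3], [3.4, 10.0, 4.6], [4.0, 11.8, 4.8], [4.7, 13.7, 4.7]]
[[0.3, 0.9, -0.1], [0.6, 1.8, -0.3], [0.9, 2.7, -0.5], [1.2, 3.6, -0.7], [1.5, 4.5, -1.0], [1.8, 5.4, -1.4], [2.1, 6.2, -1.7], [2.4, 7.0, -2.2]]
```

```bash
python3 -m creep '{"translation":[[0.1,0.2,1.9],[0.2,0.6,3.8],[0.4,1.1,5.7],[0.6,1.9,7.5],[0.9,2.7,9.2],[1.3,3.8,10.8],[1.7,5.0,12.3],[2.2,6.3,13.6]],"delta_rot":[[0,0,0],[0,0,0],[0,0,0],[0,0,0],[0,0,0],[0,0,0],[0,0,0],[0,0,0]],"hand":[0.5,0.5,0.5,0.5,0.5,0.5,0.5,0.5]}' && python3 -m creep '{"translation":[[0.5,1.5,1.2],[1.0,3.0,2.2],[1.6,4.7,3.1],[2.2,6.4,3.8],[2.8,8.2,4.3],[3.4,10.0,4.6],[4.0,11.8,4.8],[4.7,13.7,4.7]],"delta_rot":[[0,0,0],[0,0,0],[0,0,0],[0,0,0],[0,0,0],[0,0,0],[0,0,0],[0,0,0]],"hand":[0.5,0.5,0.5,0.5,0.5,0.5,0.5,0.5]}'; python3 -c "
from h import *
tobar([-95,0,214])"
```

```text
clock: 22.48
position: [507.3, 69.2, 178.7]
ee_rot: [0.986, -0.166, 0.001, 0.002]
contact_force: [0.0, -13.4, 6.5]
gripper_width: 10.3
grasp_force: 58.5
clock: 23.48
position: [556.5, 209.6, 227.1]
ee_rot: [0.986, -0.166, 0.004, -0.002]
contact_force: [1.3, -3.1, 7.8]
gripper_width: 10.4
grasp_force: 64.8
[-0.1  0.5  0.3] [[-102.2   -2.3  227.1]] [[ 0.02  0.75 -1.31]]
```

```bash
python3 -m creep '{"translation":[[0.3,0.9,-0.1],[0.6,1.8,-0.3],[0.9,2.7,-0.5],[1.2,3.6,-0.7],[1.5,4.5,-1.0],[1.8,5.4,-1.4],[2.1,6.2,-1.7],[2.4,7.0,-2.2]],"delta_rot":[[0,0,0],[0,0,0],[0,0,0],[0,0,0],[0,0,0],[0,0,0],[0,0,0],[0,0,0]],"hand":[0.5,0.5,0.5,0.5,0.5,0.5,0.5,0.5]}'; python3 - <<'E'
from h import *
tobar([18,0,171])
b=lambda f:195*np.array([np.sin(.785-f),np.cos(.785-f)])
for a,e in((.3,0),):
    print([[round(float(v),1) for v in ((b(f)-b(a))[0]*.03235,(b(f)-b(a))[0]*.09462,(b(f)-b(a))[1]*.1)] for f in np.linspace(a,e,9)[1:]])
E
```

```text
clock: 24.48
position: [580.7, 280.3, 203.8]
ee_rot: [0.986, -0.166, 0.004, -0.003]
contact_force: [2.3, -1.2, 5.7]
gripper_width: 10.5
grasp_force: 67.0
[-0.2  0.5  0.3] [[-27.5  -2.3 203.8]] [[ 1.25  4.38 -3.28]]
[[0.2, 0.6, -0.4], [0.4, 1.2, -0.7], [0.6, 1.8, -1.1], [0.8, 2.3, -1.6], [1.0, 2.9, -2.0], [1.2, 3.4, -2.5], [1.3, 3.9, -3.0], [1.5, 4.4, -3.5]]
```

```bash
python3 -m creep '{"translation":[[0.2,0.6,-0.4],[0.4,1.2,-0.7],[0.6,1.8,-1.1],[0.8,2.3,-1.6],[1.0,2.9,-2.0],[1.1,3.3,-2.4],[1.3,3.8,-2.8],[1.3,3.8,-2.8]],"delta_rot":[[0,0,0],[0,0,0],[0,0,0],[0,0,0],[0,0,0],[0,0,0],[0,0,0],[0,0,0]],"hand":[0.5,0.5,0.5,0.5,0.5,0.5,0.5,0.5]}'; python3 -c "
from h import *
tobar([18,0,171])"
```

```text
clock: 25.48
position: [593.9, 318.4, 173.9]
ee_rot: [0.986, -0.166, 0.004, -0.002]
contact_force: [7.4, -0.9, 0.5]
gripper_width: 10.3
grasp_force: 68.8
[-0.2  0.5  0.3] [[ 12.9  -2.5 173.9]] [[-0.07  0.56 -0.29]]
```

```bash
python3 -m creep '{"translation":[[0.1,0.3,-0.2],[0.2,0.6,-0.4],[0.2,0.8,-0.6],[0.2,0.8,-0.6]],"delta_rot":[[0,0,0],[0,0,0],[0,0,0],[0,0,0]],"hand":[0.5,0.5,0.5,0.5]}'; python3 -c "
from h import *
tobar([18,0,171])"
```

```text
clock: 25.98
position: [595.9, 324.3, 168.0]
ee_rot: [0.986, -0.167, 0.003, -0.001]
contact_force: [6.8, -5.4, 2.4]
gripper_width: 10.5
grasp_force: 68.8
[0.  0.4 0.3] [[ 19.1  -2.5 168. ]] [[-0.27 -0.03  0.3 ]]
```

```bash
python3 -m creep '{"translation":[[0.1,0.2,-0.2],[0.2,0.4,-0.3],[0.2,0.4,-0.3]],"delta_rot":[[0,0,0],[0,0,0],[0,0,0]],"hand":[0.5,0.5,0.5]}'; python3 -c "
from h import *
tobar([18,0,171])"
```

```text
clock: 26.35
position: [596.0, 324.4, 167.8]
ee_rot: [0.986, -0.167, 0.002, 0.003]
contact_force: [-0.7, -14.8, 14.7]
gripper_width: 10.8
grasp_force: 70.2
[0.4 0.1 0.3] [[ 19.2  -2.5 167.8]] [[-0.28 -0.04  0.32]]
```

```bash
python3 -m creep '{"translation":[[0,0,0],[0,0,0],[0,0,1],[0,0,5],[0,0,10],[0,0,15],[0,0,17],[0,0,17]],"delta_rot":[[0,0,0],[0,0,0],[0,0,0],[0,0,0],[0,0,0],[0,0,0],[0,0,0],[0,0,0]],"hand":[3,3,3,3,3,3,0,0]}' && python3 - <<'E'
from h import *
ds=[get_image('top')[1] for _ in range(2)]; C=cloud('top',np.mean(ds,0)); H=inv(T0,C.reshape(-1,3))
b=H[(abs(H[:,0]-18)<12)&(abs(H[:,1])<112)&(abs(H[:,1])>70)&(H[:,2]>175)&(H[:,2]<215)]; print('bar',len(b),b.mean(0))
g=H[(H[:,2]>255)&(H[:,2]<290)&(abs(H[:,1]-145)<20)&(abs(H[:,0])<40)]; print('grip',len(g),g.mean(0))
tobar([2,147,300])
E
```

```text
clock: 27.35
position: [596.4, 331.2, 337.2]
ee_rot: [0.986, -0.166, 0.003, -0.004]
contact_force: [-0.0, -0.2, -1.1]
gripper_width: 0.1
grasp_force: 0.0
bar 157 [ 16.32064592   6.14649911 186.07669717]
grip 103 [  1.45937577 145.05067304 278.68406096]
[-0.2  0.1  0.3] [[ 24.9  -0.  333.4]] [[-14.65   2.59  -3.34]]
```

```bash
python3 -m creep '{"translation":[[-4,0.7,0],[-8,1.4,0],[-12,2.1,0],[-14.6,2.6,0],[-14.6,2.6,0],[-14.6,2.6,-2],[-14.6,2.6,-3.3],[-14.6,2.6,-3.3]],"delta_rot":[[0,0,0],[0,0,0],[0,0,0],[0,0,0],[0,0,0],[0,0,0],[0,0,0],[0,0,0]],"hand":[0,0,0,0,0,0,0,0]}'; python3 - <<'E'
from h import *
tobar([2,147,300])
b=lambda f:110*np.array([-np.cos(f),np.sin(f)])
for a,e in((.8,0),):
    print([[round(float(v),1) for v in ((b(f)-b(a))[0]*.03235,(b(f)-b(a))[0]*.09462,(b(f)-b(a))[1]*.1)] for f in np.linspace(a,e,9)[1:]])
E
```

```text
clock: 28.45
position: [450.2, 355.6, 299.7]
ee_rot: [0.986, -0.167, 0.001, -0.0]
contact_force: [-0.2, 0.1, -0.5]
gripper_width: 0.2
grasp_force: 0.0
[0.  0.1 0.3] [[  1.6 145.6 299.7]] [[-0.12  0.09  0.03]]
[[-0.2, -0.7, -0.8], [-0.5, -1.3, -1.7], [-0.6, -1.9, -2.6], [-0.8, -2.3, -3.6], [-0.9, -2.7, -4.6], [-1.0, -2.9, -5.7], [-1.1, -3.1, -6.8], [-1.1, -3.2, -7.9]]
```

```bash
python3 -m creep '{"translation":[[0,0,-1.6],[-0.2,-0.7,-2.4],[-0.5,-1.3,-3.3],[-0.6,-1.9,-4.2],[-0.8,-2.3,-5.2],[-0.9,-2.7,-6.2],[-1.0,-2.9,-7.3],[-1.1,-3.1,-8.4]],"delta_rot":[[0,0,0],[0,0,0],[0,0,0],[0,0,0],[0,0,0],[0,0,0],[0,0,0],[0,0,0]],"hand":[0,0,0,0,0,0,0,0]}'; python3 -m creep '{"translation":[[0,-0.1,-0.5],[0,-0.1,-1],[0,-0.1,-1.2],[0,-0.1,-1.2]],"delta_rot":[[0,0,0],[0,0,0],[0,0,0],[0,0,0]],"hand":[0,0,0,0]}'; python3 -c "
from h import *
tobar([-30,145,204])"
```

```text
clock: 29.45
position: [439.2, 325.2, 217.0]
ee_rot: [0.986, -0.167, 0.002, -0.002]
contact_force: [0.8, -1.6, 0.8]
gripper_width: -0.1
grasp_force: 0.5
clock: 29.95
position: [439.2, 324.5, 205.7]
ee_rot: [0.986, -0.167, 0.002, -0.002]
contact_force: [-0.1, 0.5, -0.3]
gripper_width: -0.3
grasp_force: 0.0
[-0.2  0.3  0.3] [[-31.4 145.9 205.7]] [[ 0.13  0.11 -0.17]]
```

```bash
python3 - <<'E'
from h import *
for n in('top','side'):
    im,d=snap(n,'k'+n); C=cloud(n,d); hsv=cv2.cvtColor(im,cv2.COLOR_RGB2HSV); m=((hsv[:,:,0]<8)|(hsv[:,:,0]>172))&(hsv[:,:,1]>140)&(hsv[:,:,2]>40)
    H=inv(T0,C[m]); H=H[(H[:,1]>105)&(H[:,1]<185)&(abs(H[:,0])<150)]; print(n,len(H),np.percentile(H,[2,25,50,75,98],axis=0).round(1) if len(H) else '')
E
```

```text
top 45 [[-39.4 113.6 199.1]
 [-33.4 119.7 201.8]
 [-30.5 126.3 203.5]
 [-28.5 135.9 204.9]
 [-25.8 167.5 221.7]]
side 77 [[-37.7 109.5 195.7]
 [-34.5 121.5 199.5]
 [-33.  133.7 202.2]
 [-30.8 153.  204.7]
 [-26.5 165.2 207.3]]
```

```bash
python3 -m creep '{"translation":[[0,0,-0.3],[0,0,-0.5],[0,0,-0.5]],"delta_rot":[[0,0,0],[0,0,0],[0,0,0]],"hand":[0,0,0]}'
```

```text
clock: 30.42
position: [439.6, 324.6, 203.6]
ee_rot: [0.986, -0.166, 0.003, -0.003]
contact_force: [-4.1, -2.4, 10.8]
gripper_width: -0.0
grasp_force: 5.6
```

```bash
python3 -m creep '{"translation":[[0,0,-0.3],[0,0,-0.3]],"delta_rot":[[0,0,0],[0,0,0]],"hand":[0,0]}'; python3 -m creep '{"translation":[[0,0,2],[0,0,6],[0,0,12],[-3,2,16],[-6,4,18],[-6,4,18]],"delta_rot":[[0,0,0],[0,0,0],[0,0,0],[0,0,0],[0,0,0],[0,0,0]],"hand":[0,0,0,0,0,0]}'; python3 - <<'E'
from h import *
for n in('top','side'):
    im,d=snap(n,'m'+n); C=cloud(n,d); hsv=cv2.cvtColor(im,cv2.COLOR_RGB2HSV); m=((hsv[:,:,0]<8)|(hsv[:,:,0]>172))&(hsv[:,:,1]>140)&(hsv[:,:,2]>40)
    H=inv(T0,C[m]); g=H[(H[:,1]>105)&(H[:,1]<185)&(abs(H[:,0])<150)]; print(n,len(g),np.percentile(g,[2,50,98],axis=0).round(1) if len(g) else '')
im=cv2.imread('pics/mside.png')[60:240,200:400]; cv2.imwrite('pics/mc.png',cv2.resize(im,None,fx=3.3,fy=3.3))
E
```

```text
clock: 30.68
position: [439.7, 324.7, 203.2]
ee_rot: [0.986, -0.166, 0.004, -0.003]
contact_force: [-9.3, -3.2, 21.6]
gripper_width: 0.4
grasp_force: 10.9
clock: 31.42
position: [378.2, 365.7, 380.0]
ee_rot: [0.986, -0.165, 0.003, -0.004]
contact_force: [-0.1, -0.0, 0.7]
gripper_width: 0.1
grasp_force: 0.0
top 93 [[-35.3 112.7 197.4]
 [-30.4 138.2 202.1]
 [-23.9 165.9 206.7]]
side 96 [[-37.  109.5 194.4]
 [-32.6 136.1 201.8]
 [-25.7 164.9 206.6]]
```

View pics/mc.png

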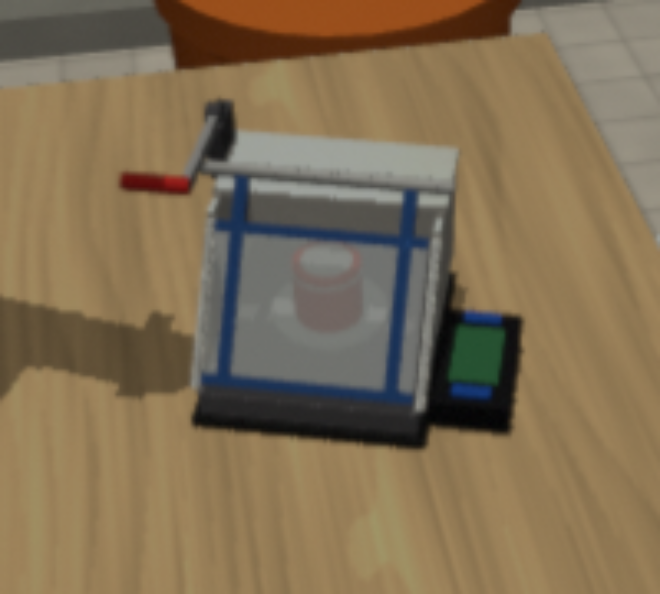

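The flap is shut and the clamp's red grip at crop (155,182) is down over the bar end. The tin stands centred on the pan at (328,285). The arm is clear of everything, so I'm handing in.

```bash
python3 -c "
from bench import *
print(job_done())"
```

```text
the job is handed in; nothing more can be done
None
```

The job is handed in at about 31 s: the tin stands upright on the pan about 5 mm from its middle, the flap is shut, the clamp is down, the arm is clear, and nothing touched the bystanders that I could see; the hand-in returned no verdict.

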